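Lock the clean filter stage onto the suction trap column

TASK

The dental suction trap is being put back together after washing. Take the filter stage with the blue band off the sloping draining rack, stand it on top of the trap column, turn it to feel where its tabs drop in between the lugs, then press it down against the sprung seal and turn it clockwise to the stop, so that it springs up into its catch and stays locked, upright, when you let go. Leave the yellow-banded stage, the bottle and the blue bin where they stand.

Things in the scene. Friction and masses are not known exactly. Their poses are not given: they have to be found in the camera images.
- stage_mid (a point): Filter stage to fit (loose, 0.22 kg): white cylinder, 60 mm diameter, straight ribbed side 62 mm tall with blue band at its top, then a 20 mm tall neck (40 mm, 50 mm over lugs) with strainer; 82 mm in all. Point: its centre, 41 mm above the lower rim; z = its axis, rim to neck. Grip the straight side. At first it stands on the rack's slope, axis tipped 30 degrees, leaning to the rack's -x.
- stage_rim (a point): Centre of the lower rim of the same stage, axes as stage_mid. The underside is an open skirt, 54 mm inside, 22 mm deep, with three inward tabs at 0, 120 and 240 degrees about z from x (a blue rib outside marks x). Each tab is 10 mm wide, reaches in to 21.6 mm from the axis and fills heights 1 to 6 mm above the rim.
- mouth (a point): On the vertical axis of the grey trap column (60 mm wide, clear bowl below), level with the flat shoulder, 125 mm above the bench, on which the stage's rim goes; z up, x = the stand's x. Above the shoulder: a neck of 40 mm diameter, 20 mm tall, its top 4 mm tapered. The column does not move or turn.
- lug_tops (a point): On the column's axis, 15 mm above the shoulder, level with the tops of its three dark bayonet lugs (50 mm over them). Three gaps between them, 42 degrees wide, 120 degrees apart, let the tabs through. The column was clamped by hand: one gap (and the grey spout below) points along this x only to within 30 degrees either way. No reading tells it: see it, or feel for it.
- seal (a joint): Travel in m of the green sprung seal in the column's neck: 0 = up, 0.010 = stage pressed fully down. Rim height above the shoulder: 14 mm while the tabs ride on the lugs; 10 mm once they have dropped into the gaps and the stage rests on the seal; 0 fully pressed. The seal pushes back with 4 N at first, 0.8 N more per mm.
- stand: Fixed stand of the column: base 130 x 130 x 12 mm, post and black clamp, lower than 81 mm; origin on the bench on the column's axis. Locking: with the rim less than 2 mm above the shoulder the stage turns clockwise seen from above, tabs under lugs, to a stop 77 degrees from mid-gap; in the last 8 degrees is a catch: let go and the seal lifts it to 5 mm, locked. It cannot turn counter-clockwise.
- rack: Fixed white draining rack: plate 110 x 280 mm on a wire foot, rising 30 degrees towards its +x, with an 18 mm lip along the low (-x) edge that the stages lean on and 12 mm rims at both ends. Origin on the bench under the middle. The two stages stand about 135 mm apart along y; which is at which end varies.
- spare_mid (a point): Yellow-banded stage (loose), same size and shape; stays on the rack. Point: its centre, 41 mm above its lower rim.
- bottle_mid (a point): White disinfectant bottle with a green label (loose), 60 mm in diameter, 170 mm tall; point: its centre. Stays where it is.
- bin: Blue open parts bin with small boxes (loose, heavy), 160 x 200 x 70 mm, contents up to 90 mm. Origin under its centre. Stays where it is.
- case: Flat dark case, red lining, six metal impression trays, 170 x 270 x 22 mm, fixed; its clear lid is raised to 150 mm at the far (+x) edge. Origin under its centre.

How it is judged:
By the outcome, as a careful person would: the job done as asked, in the order asked, and still so for the second after the job is handed in, with the robot touching nothing.
It also fails if it takes over 51 s, if anything falls off the work surface, if the arm or the gripper's body presses on something with over 40 N, if the wrist force passes 120 N, or if a joint passes its speed limit or range.

ROBOT

A 6-joint arm with a two-finger parallel gripper is mounted at the origin on the work surface. World frame = base frame: x ahead of the robot, y to its left, z up, the work surface at z = 0. Lengths are in m, angles in rad, forces in N, time in s.
With the tool pointing down it reaches from about 0.3 to 0.875 m from the base axis. Payload 6.4 kg.
Tool frame: the origin (TCP) lies midway between the tips of the shut fingers; the grasp point (between the pads) lies 19 mm behind it; y points along the fingers, x is the direction in which the jaws open and shut, and the axes are right-handed (so a half turn about y gives the same grasp; the last joint's range is limited). The gripper opens to 85 mm and grips with 20 to 120 N. Pads are 22 mm wide; open, the fingers measure 114 mm over their backs; the gripper's body (76 mm by 85 mm) begins 54 mm behind the grasp point. The pads swing forward as they close: fully open they stand 13 mm farther back than shut.
Start: joints at [-1.487, 0.181, 1.607, -0, 1.354, -0.206], TCP at [0.164, -0.551, 0.231] pointing down, gripper open.
Joint ranges: [-2.99, 2.99], [-0.89, 2.07], [0.3, 2.58], [-1.14, 4.28], [0, 2.63], [-3.12, 3.12]. Speed limits (rad/s): [2.57, 2.57, 3.01, 3.14, 3.14, 3.14].

INTERFACE

Orientations are given as a unit quaternion [w, x, y, z].
In Python, from bench import ctrl gives the robot as it stands.
- The arm moves only by the tool step_arm, never from a script. Its argument "commands" is a list of rows, each a list of 7 numbers: the turn, a rotation vector about the tool's x, y, z in units of 6 degrees (1.0 is 6 degrees), then the shift along the tool's x, y, z in units of 30 mm (1.0 is 30 mm), then the opening, from 0 (shut) to 1 (fully open). A call has 1 to 10 rows; each row shifts and turns the commanded pose from where the row before left it, along the tool's axes as they then stand; what a row does not reach is not made up. A row lasts 1/10 s, in which the tool goes at most 50 mm and 8.59 degrees, less where a joint would pass 70% of its speed; a pose out of reach is approached as far as the arm can. A call with a number of a shift or a turn outside -1 to 1 is refused whole. A call with a gripper value outside its range is refused whole. The fingers move at their own pace and stop on an object; the grip force is fixed at half the most. Time passes only in rows, so rows that do not move let the fingers close. It gives the time, the measured TCP pose, the force and the opening at its end, in the units of the state.
- ctrl.get_obs(): the state, without advancing time (a new reading comes with each control period).
- ctrl.camera(name): name is "scene" or "top" or "wrist"; returns (picture, depth): 384x512x3 uint8, blue, green, red; 384x512 float32, m along the optical axis (not along the pixel's ray), 0 where there is no reading.
- ctrl.get_calibration(name): a dict with "intrinsics" (3x3 intrinsics, pixels), "R" (3x3) and "t" (3): a world point X has camera coordinates R X + t. Camera axes: x right, y down, z forward; pixel columns grow to the right and rows downward; lengths in m; the calibration is good to about 2 mm. A picture is of the moment at which its call begins: read the wrist's pose just before it. get_calibration takes no time and is no camera call; for the wrist camera it gives the pose at the moment of the call.
- ctrl.hand_in(): hands the job in, once; it reports no verdict.
Trained networks look in the newest picture that a camera, given by its name, has taken for a name from the list of things; names that differ only in an ending like _2 or _b are one class to them, and where a whole thing is asked for, a point or a joint stands for the part that bears it (a point fixed in the world has none). Each returns a list of dicts, best first, with "p" (0 to 1); they miss things now and then, are a little off and sometimes report something else, mostly with a low value. They report only what shows in the picture. A call takes as long as a camera call.
- ctrl.boxes_of(thing, camera): "point" ([x, y, z] in m, in the coordinates of the camera as it stood for that picture, good to about 4 mm: the middle of the surface that is visible of it).
- ctrl.silhouettes(thing, camera): "pixels" (384x512 bool, what is visible of it).
The state is a dict: "time_s": time; "q": joint angles; "dq": joint speeds; "joint_efforts": joint torques, N m; "eef_pos": TCP position; "eef_rot": TCP orientation; "wrist_force": force on the tool from outside, world axes, zero at the start; "torque": the same for the moment, N m; "opening": opening from 0.0 (shut) to 1.0 (fully open).
Only numpy, scipy, OpenCV 4.12 (cv2) and the standard library are available. Lean on these libraries where they do the work, as an engineer would, in place of code of your own. Each camera call takes 0.05 s, during which the arm holds its last target.

## Working session

There is one attempt and no reset: what is moved stays moved. The work goes in short steps, Python scripts to look and compute and a tool call to move; the robot and the scene stay as the last step left them, time stands still between calls to the robot, and variables do not carry over. Pictures are saved under pics/ and viewed, and the job is handed in when it is done.

Besides the shell and the picture viewer there is one more tool, called as name([rows], argument=value, ...), one row to a line, values as JSON. step_arm: Moves the arm, as the interface text tells. Its arguments: {"type":"object","properties":{"commands":{"type":"array"}},"required":["commands"]}

```bash
ls; mkdir -p pics; python3 - <<'E'
from bench import ctrl
import cv2,numpy as np
o=ctrl.get_obs();print({k:np.round(v,4) for k,v in o.items()})
for n in ["scene","top","wrist"]:
    p,d=ctrl.camera(n);cv2.imwrite(f"pics/{n}0.png",p);np.save(f"{n}0.npy",d)
    c=ctrl.get_calibration(n);C=-c["R"].T@c["t"];print(n,np.round(C,3),c["R"].round(2).tolist(),c["intrinsics"].round(0).tolist())
    for t in ["stage_mid","spare_mid","stand","rack","bottle_mid","bin","case","seal"]:
        for b in ctrl.boxes_of(t,n)[:2]:
            print(n,t,round(b["p"],2),np.round(c["R"].T@(np.array(b["point"])-c["t"]),3))
print(ctrl.get_obs()["time_s"])
E
```

```text
pics
{'time_s': np.float64(0.0), 'q': array([-1.4873,  0.1815,  1.608 , -0.    ,  1.3538, -0.2063]), 'dq': array([-0.0001,  0.0006, -0.0011, -0.0008,  0.    , -0.0007]), 'joint_efforts': array([-9.00000e-04, -4.44869e+01, -3.51335e+01, -3.00000e-04,
        9.00000e-03, -0.00000e+00]), 'eef_pos': array([ 0.1643, -0.5505,  0.2304]), 'eef_rot': array([ 0.5674, -0.5665,  0.423 , -0.4222]), 'wrist_force': array([0.6699, 0.1741, 0.0432]), 'torque': array([-0.0077, -0.0361, -0.03  ]), 'opening': np.float64(0.9997)}
scene [1.241 0.255 0.805] [[-0.39, 0.92, 0.02], [0.65, 0.29, -0.7], [-0.65, -0.26, -0.71]] [[456.0, 0.0, 249.0], [0.0, 456.0, 187.0], [0.0, 0.0, 1.0]]
scene stage_mid 0.58 [ 0.552 -0.235  0.086]
scene stage_mid 0.38 [ 0.786 -0.212  0.021]
scene spare_mid 0.84 [ 0.547 -0.091  0.089]
scene stand 0.63 [0.528 0.249 0.007]
scene rack 0.68 [ 0.584 -0.182  0.053]
scene bottle_mid 0.87 [ 0.708 -0.006  0.095]
scene bin 0.62 [0.775 0.182 0.058]
scene case 0.65 [ 0.788 -0.21   0.024]
scene case 0.47 [ 0.586 -0.181  0.052]
scene seal 0.51 [0.501 0.255 0.154]
top [ 0.475 -0.036  1.336] [[-0.01, -1.0, -0.01], [-0.99, 0.01, -0.1], [0.1, 0.01, -0.99]] [[477.0, 0.0, 254.0], [0.0, 477.0, 188.0], [0.0, 0.0, 1.0]]
top stage_mid 0.84 [ 0.535 -0.241  0.105]
top spare_mid 0.78 [ 0.533 -0.102  0.109]
top stand 0.57 [0.483 0.23  0.018]
top stand 0.57 [ 0.536 -0.244  0.104]
top rack 0.72 [ 0.578 -0.178  0.06 ]
top bottle_mid 0.64 [ 0.677 -0.012  0.119]
top bottle_mid 0.58 [ 0.538 -0.242  0.101]
top bin 0.97 [0.765 0.178 0.064]
top case 0.8 [ 0.797 -0.231  0.028]
top case 0.26 [ 0.577 -0.182  0.058]
top seal 0.45 [ 0.578 -0.18   0.062]
top seal 0.41 [0.49  0.248 0.156]
wrist [ 0.228 -0.532  0.374] [[0.28, -0.96, -0.0], [-0.93, -0.28, 0.26], [-0.25, -0.07, -0.97]] [[328.0, 0.0, 255.0], [0.0, 328.0, 189.0], [0.0, 0.0, 1.0]]
1.35
```

View pics/scene0.png

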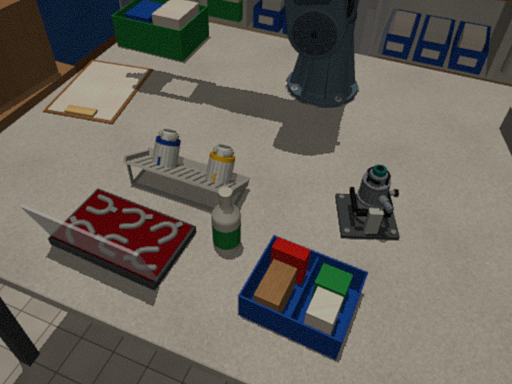

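View pics/top0.png

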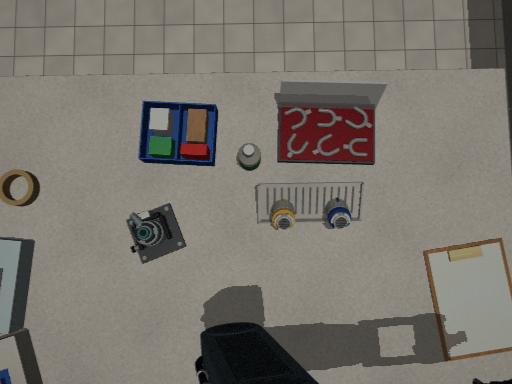

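```bash
python3 - <<'E'
import cv2
a=cv2.imread("pics/scene0.png");b=cv2.imread("pics/top0.png")
# column in scene ~ compute by hand later
import numpy as np
cv2.imwrite("pics/s_crop.png",cv2.resize(a[100:384,100:490],None,fx=2,fy=2,interpolation=cv2.INTER_CUBIC))
E
python3 - <<'E'
import cv2,numpy as np
a=cv2.imread("pics/scene0.png");b=cv2.imread("pics/top0.png")
f=lambda im,r0,r1,c0,c1,w,h:cv2.resize(im[r0:r1,c0:c1],(w,h),interpolation=cv2.INTER_CUBIC)
m=np.vstack([np.hstack([f(a,110,220,110,260,400,293),f(a,150,245,320,410,300,293)]),np.hstack([f(b,170,240,245,375,400,293),f(b,195,270,115,192,300,293)])])
cv2.imwrite("pics/z0.png",m)
E
```

```text
(no output)
```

View pics/z0.png

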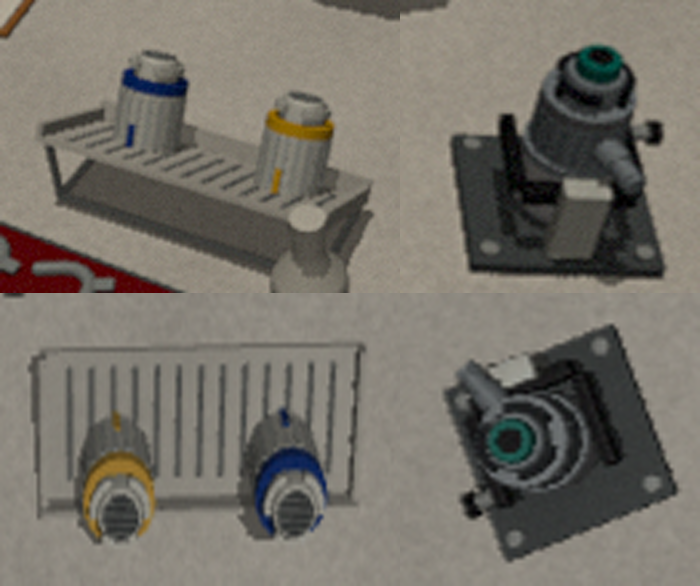

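View pics/wrist0.png

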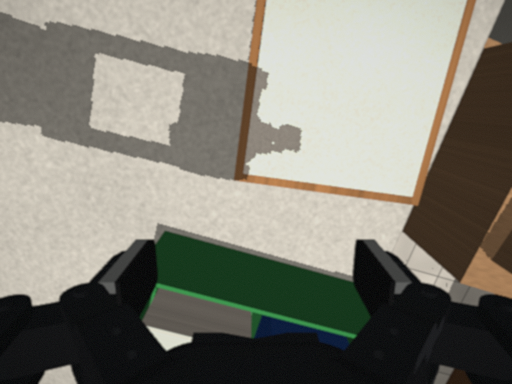

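```bash
cat > h.py <<'E'
import numpy as np,cv2
from scipy.spatial.transform import Rotation as Ro
from scipy.optimize import least_squares
def cloud(d,c,mask=None):
    K=c["intrinsics"];v,u=np.nonzero((d>0)&(mask if mask is not None else True));z=d[v,u]
    P=np.c_[(u-K[0,2])/K[0,0]*z,(v-K[1,2])/K[1,1]*z,z]
    return (P-c["t"])@c["R"],u,v
def proj(X,c):
    p=np.asarray(X)@c["R"].T+c["t"];return (p@c["intrinsics"].T)[...,:2]/p[...,2:]
def R(o):
    w,x,y,z=o["eef_rot"];return Ro.from_quat([x,y,z,w]).as_matrix()
E
python3 - <<'E'
from bench import ctrl
from h import *
o=ctrl.get_obs();print(R(o).round(3))
out={}
for n in ["scene","top"]:
    p,_=ctrl.camera(n);d=np.load(n+"0.npy");c=ctrl.get_calibration(n)
    for t in ["stage_mid","spare_mid","rack","stand"]:
        s=ctrl.silhouettes(t,n)
        for k in s[:2]:
            P,u,v=cloud(d,c,k["pixels"]);print(n,t,round(k["p"],2),len(P),np.median(P,0).round(3),np.percentile(P,[2,98],axis=0).round(3).tolist())
        if s: np.save(f"m_{n}_{t}.npy",s[0]["pixels"])
    # bench plane check, rack plate plane, column
    P,u,v=cloud(d,c); 
    m=(P[:,2]<.01)&(abs(P[:,0]-.55)<.2)&(abs(P[:,1])<.3);print("bench z",np.median(P[m,2]))
    m=(np.hypot(P[:,0]-.49,P[:,1]-.25)<.06)&(P[:,2]>.09);Q=P[m];print("col",len(Q),np.histogram(Q[:,2],np.arange(.09,.17,.005)))
    np.save(f"col_{n}.npy",Q)
    m=(abs(P[:,0]-.58)<.09)&(abs(P[:,1]+.18)<.16)&(P[:,2]>.015);np.save(f"rk_{n}.npy",P[m])
E
```

```text
[[ 0.286 -0.     0.958]
 [-0.958 -0.     0.286]
 [ 0.    -1.    -0.   ]]
scene stage_mid 0.67 856 [ 0.549 -0.235  0.087] [[0.508, -0.269, 0.051], [0.575, -0.216, 0.117]]
scene spare_mid 0.92 856 [ 0.549 -0.093  0.088] [[0.513, -0.125, 0.054], [0.573, -0.071, 0.117]]
scene rack 0.7 2469 [ 0.585 -0.188  0.044] [[0.517, -0.315, -0.001], [0.619, -0.035, 0.078]]
scene stand 0.95 2218 [0.53  0.251 0.012] [[0.453, 0.179, 0.001], [0.567, 0.323, 0.079]]
bench z -0.0007229606011886747
col 954 (array([ 44,  63, 109,  59,  50,  52, 148,  61,  28,  90,  91,  38,  37,
        84,   0,   0]), array([0.09 , 0.095, 0.1  , 0.105, 0.11 , 0.115, 0.12 , 0.125, 0.13 ,
       0.135, 0.14 , 0.145, 0.15 , 0.155, 0.16 , 0.165, 0.17 ]))
top stage_mid 0.58 621 [ 0.53  -0.242  0.103] [[0.494, -0.272, 0.052], [0.569, -0.218, 0.122]]
top stage_mid 0.56 4734 [0.764 0.179 0.061] [[0.679, 0.079, 0.001], [0.842, 0.278, 0.091]]
top spare_mid 0.81 655 [ 0.53  -0.101  0.102] [[0.494, -0.131, 0.024], [0.572, -0.073, 0.121]]
top spare_mid 0.19 125 [0.49  0.246 0.157] [[0.475, 0.234, 0.144], [0.502, 0.262, 0.162]]
top rack 0.87 3194 [ 0.578 -0.177  0.058] [[0.514, -0.312, 0.027], [0.615, -0.041, 0.081]]
top stand 0.65 1534 [0.484 0.229 0.014] [[0.42, 0.176, 0.007], [0.561, 0.317, 0.081]]
top stand 0.57 590 [ 0.532 -0.1    0.104] [[0.494, -0.128, 0.058], [0.571, -0.074, 0.121]]
bench z 0.0009050186569342863
col 586 (array([10, 24, 50, 27, 14, 11, 77, 83,  3, 49, 83, 44, 20, 83,  8,  0]), array([0.09 , 0.095, 0.1  , 0.105, 0.11 , 0.115, 0.12 , 0.125, 0.13 ,
       0.135, 0.14 , 0.145, 0.15 , 0.155, 0.16 , 0.165, 0.17 ]))
```

```bash
python3 - <<'E'
from h import *
rk={n:np.load(f"rk_{n}.npy") for n in["scene","top"]}
# plate plane fit via RANSAC on points
for n in rk:
    P=rk[n];rng=np.random.default_rng(0);best=0
    for _ in range(2000):
        a,b,c=P[rng.choice(len(P),3,False)];nn=np.cross(b-a,c-a);L=np.linalg.norm(nn)
        if L<1e-6: continue
        nn/=L;nn*=np.sign(nn[2]) or 1
        if abs(nn[2]-.866)>.06: continue
        k=abs((P-a)@nn)<.002
        if k.sum()>best: best=k.sum();B=k
    Q=P[B];cn=Q.mean(0);nn=np.linalg.svd(Q-cn)[2][2];nn*=np.sign(nn[2]);print(n,best,"n",nn.round(3),"tilt",np.degrees(np.arccos(nn[2])).round(1),"yaw",np.degrees(np.arctan2(-nn[1],-nn[0])).round(1),"c",cn.round(3),np.percentile(Q,[1,99],axis=0).round(3).tolist())
    r=cv2.minAreaRect(Q[:,:2].astype(np.float32)*1000);print(r)
col={n:np.load(f"col_{n}.npy") for n in["scene","top"]}
for n in col:
    P=col[n]
    for lo,hi,r in [(.1,.119,.03),(.129,.138,.02),(.139,.1415,None),(.154,.164,None),(.122,.128,None)]:
        Q=P[(P[:,2]>lo)&(P[:,2]<hi)]
        if r:
            f=lambda p:np.hypot(Q[:,0]-p[0],Q[:,1]-p[1])-p[2] if len(p)>2 else np.hypot(Q[:,0]-p[0],Q[:,1]-p[1])-r
            s=least_squares(f,[.49,.25],loss="soft_l1",f_scale=.001);print(n,lo,len(Q),s.x.round(4),np.abs(s.fun).mean().round(4))
        else:
            print(n,lo,len(Q),Q.mean(0).round(4),np.ptp(Q,axis=0).round(3), cv2.minEnclosingCircle(Q[:,:2].astype(np.float32)))
# stage
for t in["stage_mid","spare_mid"]:
    for n in["scene","top"]:
        P=cloud_=None
        from bench import ctrl
        c=ctrl.get_calibration(n);m=np.load(f"m_{n}_{t}.npy");m=cv2.erode(m.astype(np.uint8),np.ones((2,2)))>0
        P,u,v=cloud(np.load(n+"0.npy"),c,m);P=P[P[:,2]>.03]
        def ax(p):
            a=np.array([p[2],p[3],1]);return a/np.linalg.norm(a)
        def f(p):
            a=ax(p);q=P-np.array([p[0],p[1],.09]);h=q@a;d=np.linalg.norm(q-np.outer(h,a),axis=1)
            return np.where(h<.0201,d-.03,np.minimum(0.01,np.maximum(d-.03,0)))
        s=least_squares(f,[.54,P[:,1].mean(),-.577,0],loss="soft_l1",f_scale=.001)
        a=ax(s.x);print(t,n,s.x[:2].round(4),"axis",a.round(3),"tilt",np.degrees(np.arccos(a[2])).round(1),"yaw",np.degrees(np.arctan2(-a[1],-a[0])).round(1),np.abs(s.fun).mean().round(4))
        q=(P-np.array([s.x[0],s.x[1],.09]))@a;print("h range",np.percentile(q,[1,50,99]).round(4))
E
```

```text
scene 1239 n [-0.491 -0.001  0.871] tilt 29.4 yaw 0.2 c [ 0.58  -0.183  0.056] [[0.523, -0.309, 0.024], [0.619, -0.035, 0.077]]
((570.7102661132812, -173.70828247070312), (98.76471710205078, 279.6277770996094), 0.20171602070331573)
top 1657 n [-0.506  0.001  0.863] tilt 30.4 yaw -0.1 c [ 0.577 -0.175  0.057] [[0.524, -0.309, 0.026], [0.616, -0.043, 0.081]]
((593.288818359375, -166.47271728515625), (293.0576171875, 144.7890625), 89.03677368164062)
scene 0.1 256 [0.4922 0.2505] 0.0047
scene 0.129 67 [0.4947 0.2473] 0.0022
scene 0.139 50 [0.501  0.2511 0.1402] [0.042 0.047 0.002] ((0.4927982687950134, 0.24986810982227325), 0.02499740943312645)
scene 0.154 101 [0.4932 0.2492 0.1563] [0.027 0.028 0.005] ((0.49210190773010254, 0.24944010376930237), 0.014425983652472496)
scene 0.122 174 [0.5063 0.2482 0.1244] [0.044 0.059 0.006] ((0.4947716295719147, 0.24903210997581482), 0.03000272624194622)
top 0.1 97 [0.5003 0.2533] 0.0077
top 0.129 32 [0.4903 0.2464] 0.0036
top 0.139 42 [0.4873 0.2494 0.1403] [0.045 0.047 0.002] ((0.4891234338283539, 0.24799522757530212), 0.02498028799891472)
top 0.154 99 [0.4897 0.2472 0.1575] [0.027 0.028 0.009] ((0.48960867524147034, 0.24756696820259094), 0.014715034514665604)
top 0.122 120 [0.4881 0.2411 0.125 ] [0.058 0.059 0.006] ((0.4895707964897156, 0.24734114110469818), 0.030340000987052917)
stage_mid scene [ 0.2494 -0.3633] axis [0.065 0.371 0.926] tilt 22.1 yaw -99.9 0.01
h range [0.0315 0.0639 0.0916]
stage_mid top [ 0.5213 -0.2478] axis [-0.501 -0.001  0.866] tilt 30.0 yaw 0.1 0.0018
h range [-0.0396  0.0084  0.0296]
spare_mid scene [ 0.5193 -0.1022] axis [-0.552 -0.029  0.834] tilt 33.5 yaw 3.0 0.0025
h range [-0.0574 -0.0184  0.0213]
spare_mid top [ 0.5214 -0.1025] axis [-0.5    0.     0.866] tilt 30.0 yaw -0.0 0.0018
h range [-0.0484  0.0072  0.0299]
```

```bash
python3 - <<'E'
from h import *
from bench import ctrl
a=np.array([-.5,0,.866]);ex=np.array([.866,0,.5])
for t in["stage_mid","spare_mid"]:
    for n in["scene","top"]:
        c=ctrl.get_calibration(n);m=np.load(f"m_{n}_{t}.npy");m=cv2.erode(m.astype(np.uint8),np.ones((3,3)))>0
        P,u,v=cloud(np.load(n+"0.npy"),c,m);P=P[P[:,2]>.03]
        h=P@a;X=P@ex;Y=P[:,1]
        ht=np.percentile(h,99.5);k=(h<ht-.024)&(h>ht-.078)
        s=least_squares(lambda p:np.hypot(X[k]-p[0],Y[k]-p[1])-.03,[.5,np.median(Y)],loss="soft_l1",f_scale=.001)
        s0=ht-.041;print(t,n,k.sum(),"ex,y",s.x.round(4),"htop",ht.round(4),"mid",(s.x[0]*ex+s0*a+[0,s.x[1],0]).round(4),np.abs(s.fun).mean().round(4))
        hh=np.histogram(h,12);print(hh[0],hh[1].round(3))
E
```

```text
stage_mid scene 501 ex,y [ 0.4979 -0.2461] htop -0.159 mid [ 0.5312 -0.2461  0.0757] 0.0014
[54 58 64 60 63 62 61 66 92 39 56 55] [-0.238 -0.232 -0.225 -0.218 -0.212 -0.205 -0.198 -0.192 -0.185 -0.178
 -0.172 -0.165 -0.158]
stage_mid top 223 ex,y [ 0.4969 -0.2477] htop -0.1523 mid [ 0.527  -0.2477  0.081 ] 0.0018
[  3  21  24  24  21  27  27  47  75  26 111 105] [-0.231 -0.224 -0.218 -0.211 -0.204 -0.198 -0.191 -0.184 -0.178 -0.171
 -0.165 -0.158 -0.151]
spare_mid scene 503 ex,y [ 0.4972 -0.1012] htop -0.1589 mid [ 0.5305 -0.1012  0.0754] 0.0014
[49 65 62 61 60 66 64 67 96 40 56 42] [-0.236 -0.23  -0.223 -0.217 -0.21  -0.204 -0.197 -0.191 -0.184 -0.178
 -0.171 -0.164 -0.158]
spare_mid top 238 ex,y [ 0.4963 -0.1023] htop -0.1528 mid [ 0.5267 -0.1023  0.0803] 0.0016
[ 10  20  26  18  29  24  26  36 103  21  90 141] [-0.234 -0.227 -0.22  -0.213 -0.207 -0.2   -0.193 -0.186 -0.179 -0.173
 -0.166 -0.159 -0.152]
```

```bash
python3 - <<'E'
from h import *
from bench import ctrl
for n,ct in[("scene",(.4925,.2495)),("top",(.4895,.2475))]:
    c=ctrl.get_calibration(n);P,u,v=cloud(np.load(n+"0.npy"),c);im=cv2.imread(f"pics/{n}0.png")[v,u].mean(1)
    dx=P[:,:2]-ct;r=np.hypot(*dx.T);th=np.degrees(np.arctan2(dx[:,1],dx[:,0]))
    k=(r>.033)&(r<.075)&(P[:,2]>.083)&(P[:,2]<.13)
    for lo in range(-180,180,10):
        j=k&(th>=lo)&(th<lo+10)
        if j.sum(): print(n,lo,j.sum(),"r",r[j].max().round(3),"z",P[j,2].mean().round(3),P[j,2].max().round(3),"lum",im[j].mean().round())
    # lugs: z .137-.1425, r .0205-.026
    k=(r>.0215)&(r<.0265)&(P[:,2]>.136)&(P[:,2]<.144);print(n,"lugs",np.histogram(th[k],np.arange(-180,181,10))[0])
    k=(r>.0205)&(r<.0255)&(P[:,2]<.134)&(P[:,2]>.12);print(n,"gaps",np.histogram(th[k],np.arange(-180,181,10))[0])
    c2=ctrl.get_calibration(n)
    # stand base corners orientation
    k=(P[:,2]>.008)&(P[:,2]<.016)&(r<.1);rr=cv2.minAreaRect((P[k,:2]*1000).astype(np.float32));print(rr)
E
```

```text
scene 0 1 r 0.033 z 0.088 0.088 lum 48.0
scene 10 1 r 0.05 z 0.083 0.083 lum 139.0
scene 20 10 r 0.046 z 0.099 0.104 lum 52.0
scene 30 74 r 0.068 z 0.099 0.107 lum 63.0
scene 40 56 r 0.067 z 0.101 0.107 lum 80.0
scene 50 8 r 0.065 z 0.1 0.105 lum 73.0
scene lugs [0 0 0 0 1 3 1 4 0 0 0 1 2 2 2 4 3 4 3 3 0 0 0 0 1 4 2 1 2 1 3 4 1 0 0 0]
scene gaps [0 0 0 0 0 0 2 3 3 1 2 3 6 7 4 3 4 5 3 2 5 3 5 3 7 4 1 2 0 0 0 0 0 0 0 0]
((492.7854919433594, 249.3926239013672), (133.2145538330078, 130.59292602539062), 21.083755493164062)
top 0 3 r 0.057 z 0.085 0.086 lum 144.0
top 10 1 r 0.047 z 0.086 0.086 lum 152.0
top 20 10 r 0.051 z 0.095 0.107 lum 83.0
top 30 35 r 0.066 z 0.102 0.109 lum 77.0
top 40 40 r 0.067 z 0.104 0.11 lum 92.0
top 50 10 r 0.055 z 0.101 0.106 lum 64.0
top lugs [1 1 3 2 2 3 2 4 0 0 0 0 2 2 3 1 2 1 2 2 1 0 0 0 1 2 4 3 2 3 2 2 1 0 0 0]
top gaps [0 1 1 2 1 3 2 2 2 4 3 4 2 0 2 1 0 0 0 0 0 2 2 1 1 0 0 0 0 0 0 1 2 2 4 0]
((486.75653076171875, 260.1797790527344), (156.35272216796875, 157.82997131347656), 20.44782257080078)
```

```bash
cat >> h.py <<'E'
def plan(o,pt,Rt,n=None,g=1.0,vmax=.029,wmax=5.9,p0=None,R0=None):
    p=np.array(o["eef_pos"] if p0 is None else p0);Rc=R(o) if R0 is None else R0;pt=np.array(pt)
    rv=Ro.from_matrix(Rc.T@Rt).as_rotvec();
    n=n or int(np.ceil(max(np.linalg.norm(pt-p)/vmax,np.degrees(np.linalg.norm(rv))/wmax,1)))
    rows=[]
    for i in range(n):
        k=n-i
        rv=Ro.from_matrix(Rc.T@Rt).as_rotvec()/k
        s=Rc.T@((pt-p)/k)
        a=np.round(np.degrees(rv)/6,2);b=np.round(s/.03,2)
        p=p+Rc@(b*.03);Rc=Rc@Ro.from_rotvec(np.radians(a*6)).as_matrix()
        rows.append([float(x)+0. for x in a]+[float(x)+0. for x in b]+[g])
    print(len(rows));print(str(rows).replace(" ",""))
    return p,Rc
def frame(x,y):
    x=np.array(x,float);y=np.array(y,float);y/=np.linalg.norm(y);x/=np.linalg.norm(x);return np.c_[x,y,np.cross(x,y)]
E
python3 - <<'E'
from h import *
from bench import ctrl
o=ctrl.get_obs();print(o["time_s"])
plan(o,[.4885,-.247,.149],frame([0,-1,0],[.5,0,-.866]))
E
```

```text
1.85
16
[[0.31,0.17,-0.05,-0.41,0.17,0.83,1.0],[0.31,0.17,-0.04,-0.43,0.2,0.81,1.0],[0.31,0.17,-0.05,-0.45,0.22,0.8,1.0],[0.31,0.17,-0.04,-0.46,0.24,0.78,1.0],[0.31,0.17,-0.05,-0.48,0.27,0.77,1.0],[0.31,0.17,-0.04,-0.49,0.29,0.75,1.0],[0.31,0.17,-0.05,-0.5,0.31,0.73,1.0],[0.31,0.17,-0.04,-0.52,0.33,0.71,1.0],[0.31,0.17,-0.05,-0.53,0.35,0.69,1.0],[0.31,0.17,-0.04,-0.55,0.37,0.67,1.0],[0.31,0.17,-0.05,-0.56,0.39,0.65,1.0],[0.31,0.17,-0.04,-0.57,0.41,0.63,1.0],[0.31,0.17,-0.05,-0.59,0.43,0.6,1.0],[0.31,0.16,-0.04,-0.6,0.44,0.58,1.0],[0.31,0.17,-0.05,-0.61,0.46,0.55,1.0],[0.31,0.16,-0.04,-0.62,0.47,0.53,1.0]]
```

step_arm([
  [0.31,0.17,-0.05,-0.41,0.17,0.83,1.0],
  [0.31,0.17,-0.04,-0.43,0.2,0.81,1.0],
  [0.31,0.17,-0.05,-0.45,0.22,0.8,1.0],
  [0.31,0.17,-0.04,-0.46,0.24,0.78,1.0],
  [0.31,0.17,-0.05,-0.48,0.27,0.77,1.0],
  [0.31,0.17,-0.04,-0.49,0.29,0.75,1.0],
  [0.31,0.17,-0.05,-0.5,0.31,0.73,1.0],
  [0.31,0.17,-0.04,-0.52,0.33,0.71,1.0],
  [0.31,0.17,-0.05,-0.53,0.35,0.69,1.0],
  [0.31,0.17,-0.04,-0.55,0.37,0.67,1.0],
])

```text
time_s: 2.85
eef_pos: [0.3673, -0.3603, 0.1799]
eef_rot: [0.601, -0.438, 0.384, -0.547]
wrist_force: [0.8, -0.1, -0.0]
opening: 1.002
```

step_arm([
  [0.31,0.17,-0.05,-0.56,0.39,0.65,1.0],
  [0.31,0.17,-0.04,-0.57,0.41,0.63,1.0],
  [0.31,0.17,-0.05,-0.59,0.43,0.6,1.0],
  [0.31,0.16,-0.04,-0.6,0.44,0.58,1.0],
  [0.31,0.17,-0.05,-0.61,0.46,0.55,1.0],
  [0.31,0.16,-0.04,-0.62,0.47,0.53,1.0],
  [0,0,0,0,0,0,1.0],
  [0,0,0,0,0,0,1.0],
])

```text
time_s: 3.65
eef_pos: [0.4885, -0.2467, 0.1491]
eef_rot: [0.613, -0.354, 0.353, -0.612]
wrist_force: [-0.0, 0.2, 0.9]
opening: 0.999
```

```bash
python3 - <<'E'
from h import *
from bench import ctrl
o=ctrl.get_obs();print(o["time_s"],o["eef_pos"].round(4),R(o).round(3).tolist(),o["q"].round(3))
c=ctrl.get_calibration("wrist");p,d=ctrl.camera("wrist");cv2.imwrite("pics/w1.png",p);np.save("w1.npy",d)
for t in["stage_mid","spare_mid"]:
  for s in ctrl.silhouettes(t,"wrist")[:2]:
    P,u,v=cloud(d,c,s["pixels"]);print(t,s["p"],len(P),np.median(P,0).round(4),u.min(),u.max(),v.min(),v.max())
    np.save(f"w1_{t}.npy",s["pixels"]) 
E
```

```text
3.65 [ 0.4885 -0.2467  0.1491] [[0.002, 0.499, 0.867], [-1.0, 0.001, 0.002], [0.0, -0.867, 0.499]] [-0.934 -0.029  2.11   0.581  0.82   0.283]
stage_mid 0.76 7250 [ 0.5194 -0.2459  0.1074] 209 300 145 251
spare_mid 0.66 9483 [ 0.5247 -0.1164  0.1005] 0 117 145 250
spare_mid 0.63 7159 [ 0.5192 -0.2459  0.1075] 210 300 145 250
```

View pics/w1.png

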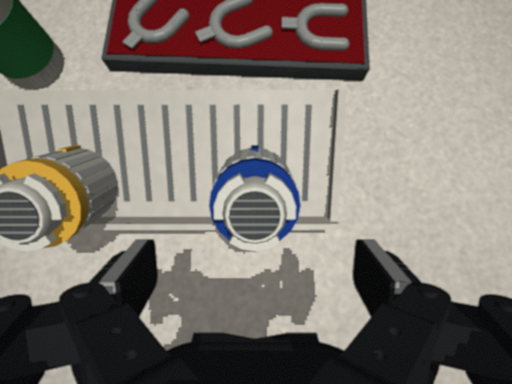

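```bash
python3 - <<'E'
from h import *
from bench import ctrl
c=ctrl.get_calibration("wrist");d=np.load("w1.npy");P,u,v=cloud(d,c,np.load("w1_stage_mid.npy"))
a=np.array([-.5,0,.866]);ex=np.array([.866,0,.5]);h=P@a;X=P@ex;Y=P[:,1]
H=np.histogram(h,np.arange(-.26,-.14,.004));print(H[0].tolist())
ht=np.percentile(h,99);k=h>ht-.003
print("htop",ht,"top circ",cv2.minEnclosingCircle(np.c_[X,Y][k].astype(np.float32)))
k=(h<ht-.018)&(h>ht-.0215);print("band ring",k.sum(),cv2.minEnclosingCircle(np.c_[X,Y][k].astype(np.float32)))
k=(h<ht-.024)&(h>ht-.07);s=least_squares(lambda p:np.hypot(X[k]-p[0],Y[k]-p[1])-.03,[.497,-.246],loss="soft_l1",f_scale=.001);print(k.sum(),s.x)
P,u,v=cloud(d,c);k=(u>200)&(u<330)&(v>95)&(v<140);print("plate h",np.percentile(P[k]@a,[20,50,80]))
o=ctrl.get_obs();print("tool line ex,y",o["eef_pos"]@ex,o["eef_pos"][1],"h",o["eef_pos"]@a)
E
```

```text
[1, 1, 16, 5, 29, 26, 30, 39, 43, 46, 64, 55, 49, 57, 53, 61, 84, 85, 63, 64, 1776, 34, 72, 335, 1463, 2671, 28, 0, 0]
htop -0.1562607161491614 top circ ((0.4979689419269562, -0.24786143004894257), 0.018501080572605133)
band ring 688 ((0.49773290753364563, -0.2475498467683792), 0.03029744327068329)
701 [ 0.49778643 -0.24756569]
plate h [-0.24091736 -0.24032443 -0.23971723]
tool line ex,y 0.49780526508048706 -0.2482203708595556 h -0.11453909632698356
```

step_arm([
  [0,0,0,0,0.7,0,1],
  [0,0,0,0,0.7,0,1],
  [0,0,0,0,0.7,0,1],
  [0,0,0,0,0.7,0,1],
  [0,0,0,0,0.65,0,1],
  [0,0,0,0,0,0,1],
  [0,0,0,0,0,0,0],
  [0,0,0,0,0,0,0],
  [0,0,0,0,0,0,0],
  [0,0,0,0,0,0,0],
])

```text
time_s: 4.8
eef_pos: [0.5401, -0.2478, 0.0608]
eef_rot: [-0.612, 0.354, -0.353, 0.613]
wrist_force: [-7.1, 1.0, 6.6]
opening: 0.688
```

step_arm([
  [0,0,0,0,0,0,0],
  [0,0,0,0,0,0,0],
  [0,0,0,0,0,0,0],
])

```text
time_s: 5.1
eef_pos: [0.5401, -0.2477, 0.0608]
eef_rot: [-0.612, 0.354, -0.353, 0.613]
wrist_force: [-7.6, 1.0, 7.3]
opening: 0.693
```

```bash
python3 - <<'E'
from h import *
from bench import ctrl
o=ctrl.get_obs();print(o["time_s"],o["eef_pos"].round(4),R(o).round(3).tolist(),o["opening"],o["wrist_force"].round(2))
# plan: back off along axis, then column hover
a=np.array([-.5,0,.866]);p=o["eef_pos"];Rc=R(o)
E
```

```text
5.1 [ 0.5401 -0.2477  0.0608] [[0.0, 0.501, 0.866], [-1.0, -0.001, 0.001], [0.002, -0.866, 0.501]] 0.6930590034106338 [-7.57  1.02  7.31]
```

```bash
python3 - <<'E'
from h import *
from bench import ctrl
o=ctrl.get_obs()
p,Rc=plan(o,o["eef_pos"]+.06*np.array([-.5,0,.866]),R(o),g=0)
ps=np.radians(58)
R1=frame([np.sin(np.radians(15)),-np.cos(np.radians(15)),0],[0,0,-1])
p,Rc=plan(o,[.50,-.2,.235],R1,g=0,p0=p,R0=Rc)
plan(o,[.454,.189,.235],frame([np.sin(ps),-np.cos(ps),0],[0,0,-1]),g=0,p0=p,R0=Rc)
E
```

```text
3
[[0.0,0.0,0.0,0.0,-0.67,0.0,0],[0.0,0.0,0.0,0.0,-0.66,0.0,0],[0.0,0.0,0.0,0.0,-0.67,0.0,0]]
6
[[-0.83,-0.41,0.11,-0.26,-0.62,0.29,0],[-0.83,-0.41,0.11,-0.26,-0.64,0.25,0],[-0.83,-0.4,0.11,-0.26,-0.65,0.2,0],[-0.83,-0.41,0.11,-0.26,-0.67,0.16,0],[-0.83,-0.4,0.12,-0.26,-0.67,0.11,0],[-0.82,-0.41,0.11,-0.26,-0.68,0.06,0]]
14
[[0.0,-0.51,0.0,-0.92,0.0,0.13,0],[0.0,-0.51,0.0,-0.91,0.0,0.18,0],[0.0,-0.51,0.0,-0.9,0.0,0.23,0],[0.0,-0.51,0.0,-0.89,0.0,0.28,0],[0.0,-0.51,0.0,-0.87,0.0,0.33,0],[0.0,-0.51,0.0,-0.86,0.0,0.37,0],[0.0,-0.51,0.0,-0.83,0.0,0.42,0],[0.0,-0.51,0.0,-0.81,0.0,0.46,0],[0.0,-0.51,0.0,-0.79,0.0,0.51,0],[0.0,-0.52,0.0,-0.76,0.0,0.55,0],[0.0,-0.51,0.0,-0.73,0.0,0.59,0],[0.0,-0.52,0.0,-0.69,0.0,0.62,0],[0.0,-0.51,0.0,-0.66,0.0,0.66,0],[0.0,-0.52,0.0,-0.62,0.0,0.7,0]]
```

step_arm([
  [0,0,0,0,-0.67,0,0],
  [0,0,0,0,-0.66,0,0],
  [0,0,0,0,-0.67,0,0],
  [-0.83,-0.41,0.11,-0.26,-0.62,0.29,0],
  [-0.83,-0.41,0.11,-0.26,-0.64,0.25,0],
  [-0.83,-0.4,0.11,-0.26,-0.65,0.2,0],
  [-0.83,-0.41,0.11,-0.26,-0.67,0.16,0],
  [-0.83,-0.4,0.12,-0.26,-0.67,0.11,0],
  [-0.82,-0.41,0.11,-0.26,-0.68,0.06,0],
])

```text
time_s: 6.0
eef_pos: [0.4997, -0.1995, 0.2355]
eef_rot: [-0.56, 0.562, -0.431, 0.429]
wrist_force: [0.8, 0.4, -2.3]
opening: 0.689
```

step_arm([
  [0.0,-0.51,0.0,-0.92,0.0,0.13,0],
  [0.0,-0.51,0.0,-0.91,0.0,0.18,0],
  [0.0,-0.51,0.0,-0.9,0.0,0.23,0],
  [0.0,-0.51,0.0,-0.89,0.0,0.28,0],
  [0.0,-0.51,0.0,-0.87,0.0,0.33,0],
  [0.0,-0.51,0.0,-0.86,0.0,0.37,0],
  [0.0,-0.51,0.0,-0.83,0.0,0.42,0],
  [0.0,-0.51,0.0,-0.81,0.0,0.46,0],
  [0.0,-0.51,0.0,-0.79,0.0,0.51,0],
  [0.0,-0.52,0.0,-0.76,0.0,0.55,0],
])

```text
time_s: 7.0
eef_pos: [0.4665, 0.0792, 0.2344]
eef_rot: [0.656, -0.655, 0.266, -0.266]
wrist_force: [0.8, 0.1, -2.8]
opening: 0.684
```

step_arm([
  [0.0,-0.51,0.0,-0.73,0.0,0.59,0],
  [0.0,-0.52,0.0,-0.69,0.0,0.62,0],
  [0.0,-0.51,0.0,-0.66,0.0,0.66,0],
  [0.0,-0.52,0.0,-0.62,0.0,0.7,0],
  [0,0,0,0,0,0,0],
  [0,0,0,0,0,0,0],
])

```text
time_s: 7.6
eef_pos: [0.4536, 0.1897, 0.2345]
eef_rot: [0.68, -0.68, 0.195, -0.194]
wrist_force: [0.2, 0.1, -3.4]
opening: 0.688
```

```bash
python3 - <<'E'
from h import *
from bench import ctrl
o=ctrl.get_obs();print(o["time_s"],o["eef_pos"].round(4),R(o).round(3).tolist(),o["q"].round(3),o["opening"].round(3),o["wrist_force"].round(2))
for n in ["wrist","scene","top"]:
  c=ctrl.get_calibration(n);p,d=ctrl.camera(n);cv2.imwrite(f"pics/{n}2.png",p);np.save(f"{n}2.npy",d)
a=cv2.imread("pics/scene2.png");b=cv2.imread("pics/top2.png");w=cv2.imread("pics/wrist2.png")
f=lambda im,r0,r1,c0,c1,w,h:cv2.resize(im[r0:r1,c0:c1],(w,h),interpolation=cv2.INTER_CUBIC)
cv2.imwrite("pics/m2.png",np.vstack([np.hstack([a,b])[:,:].astype(np.uint8)])[:, :]) if 0 else None
cv2.imwrite("pics/m2.png",np.hstack([cv2.resize(w,(400,300)),f(a,100,250,290,490,400,300)]))
E
```

```text
Traceback (most recent call last):
AttributeError: 'float' object has no attribute 'round'
```

```bash
python3 - <<'E'
from h import *
from bench import ctrl
o=ctrl.get_obs();print(o["time_s"],o["eef_pos"].round(4),R(o).round(3).tolist(),o["q"].round(3),o["opening"],o["wrist_force"].round(2))
for n in ["wrist","scene","top"]:
  c=ctrl.get_calibration(n);p,d=ctrl.camera(n);cv2.imwrite(f"pics/{n}2.png",p);np.save(f"{n}2.npy",d)
a=cv2.imread("pics/scene2.png");b=cv2.imread("pics/top2.png");w=cv2.imread("pics/wrist2.png")
f=lambda im,r0,r1,c0,c1,w,h:cv2.resize(im[r0:r1,c0:c1],(w,h),interpolation=cv2.INTER_CUBIC)
cv2.imwrite("pics/m2.png",np.hstack([cv2.resize(w,(400,300)),f(a,100,250,290,490,400,300)]))
E
```

```text
7.6 [0.4536 0.1897 0.2345] [[0.849, -0.001, 0.529], [-0.529, 0.001, 0.849], [-0.001, -1.0, 0.001]] [ 1.530e-01 -1.200e-02  1.808e+00  1.000e-03  1.346e+00  7.100e-01] 0.6878071179958365 [ 0.22  0.14 -3.41]
```

View pics/m2.png

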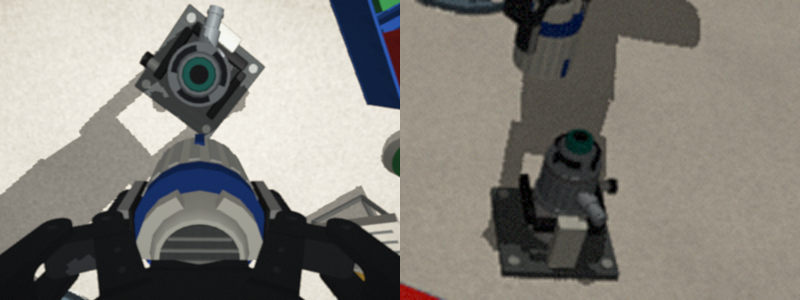

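```bash
python3 - <<'E'
from h import *
from bench import ctrl
c=ctrl.get_calibration("wrist");d=np.load("wrist2.npy");im=cv2.imread("pics/wrist2.png")
P,u,v=cloud(d,c);r=np.hypot(P[:,0]-.491,P[:,1]-.2485)
for lo,hi in[(.155,.166),(.138,.1425),(.123,.127)]:
    k=(r<.045)&(P[:,2]>lo)&(P[:,2]<hi);print(lo,k.sum(),np.median(P[k,2]).round(4),cv2.minEnclosingCircle(P[k,:2].astype(np.float32)))
B=im[v,u].astype(int)
cc=(.4915,.249)
dx=P[:,:2]-cc;rr=np.hypot(*dx.T);th=np.degrees(np.arctan2(dx[:,1],dx[:,0]))
k=(rr>.0215)&(rr<.026)&(P[:,2]>.135);print("lugs",np.histogram(th[k],np.arange(-180,181,8))[0])
k=(rr>.036)&(rr<.075)&(P[:,2]>.087)&(P[:,2]<.125);print("spout",np.histogram(th[k],np.arange(-180,181,10))[0],np.median(th[k&(th>20)&(th<60)]))
# stage
o=ctrl.get_obs();T=R(o);L=(P-o["eef_pos"])@T   # tool coords
k=(abs(L[:,0])<.031)&(abs(L[:,2])<.035)&(L[:,1]<.05)&(L[:,1]>-.08)
H=np.histogram(L[k,1],np.arange(-.08,.05,.004));print(list(zip(H[1].round(3),H[0])))
blue=(B[:,0]>B[:,2]+40)&k;print("blue",blue.sum())
for nm,s in[("side",k&(L[:,1]>-.025)&(L[:,1]<.02)&(L[:,2]>.015)),("lower",k&(L[:,1]>-.0)&(L[:,1]<.02)&(L[:,2]>.015)),("upper",k&(L[:,1]>-.025)&(L[:,1]<-.005)&(L[:,2]>.015))]:
    q=L[s];f=least_squares(lambda p:np.hypot(q[:,0]-p[0],q[:,2]-p[1])-.03,[0,0],loss="soft_l1",f_scale=.001);print(nm,s.sum(),f.x.round(4),np.abs(f.fun).mean().round(4))
rib=blue&(L[:,1]>-.01);print("rib",rib.sum(),np.median(L[rib],0))
E
```

```text
0.155 1499 0.157 ((0.4909219741821289, 0.2484082132577896), 0.014425059780478477)
0.138 1333 0.1401 ((0.49103936553001404, 0.24832966923713684), 0.025609588250517845)
0.123 1468 0.1248 ((0.4907689690589905, 0.24841831624507904), 0.030004093423485756)
lugs [13 29 31 29 31 29 30 28 30 30  6  0  0  0  0 22 26 28 25 24 26 23 23 20
 24  4  0  0  0  0 10 24 22 24 23 25 22 25 29 25 16  0  0  0  0]
spout [  0   0   0   0   0   0   0   0   0   0   0   0   0   0   0   0   0   0
   0   0  20 328 487  99   0   0   0   0   0   0   0   0   0   0   0   0] 42.406395749165384
[(np.float64(-0.08), np.int64(2542)), (np.float64(-0.076), np.int64(2010)), (np.float64(-0.072), np.int64(634)), (np.float64(-0.068), np.int64(103)), (np.float64(-0.064), np.int64(706)), (np.float64(-0.06), np.int64(5738)), (np.float64(-0.056), np.int64(4511)), (np.float64(-0.052), np.int64(793)), (np.float64(-0.048), np.int64(404)), (np.float64(-0.044), np.int64(893)), (np.float64(-0.04), np.int64(4976)), (np.float64(-0.036), np.int64(538)), (np.float64(-0.032), np.int64(440)), (np.float64(-0.028), np.int64(632)), (np.float64(-0.024), np.int64(437)), (np.float64(-0.02), np.int64(373)), (np.float64(-0.016), np.int64(347)), (np.float64(-0.012), np.int64(309)), (np.float64(-0.008), np.int64(252)), (np.float64(-0.004), np.int64(231)), (np.float64(0.0), np.int64(260)), (np.float64(0.004), np.int64(201)), (np.float64(0.008), np.int64(174)), (np.float64(0.012), np.int64(165)), (np.float64(0.016), np.int64(140)), (np.float64(0.02), np.int64(67)), (np.float64(0.024), np.int64(5)), (np.float64(0.028), np.int64(0)), (np.float64(0.032), np.int64(0)), (np.float64(0.036), np.int64(0)), (np.float64(0.04), np.int64(0)), (np.float64(0.044), np.int64(0))]
blue 5551
side 2737 [-0.0001 -0.0002] 0.0005
lower 925 [-0.0001  0.    ] 0.0006
upper 1542 [-0.     -0.0003] 0.0004
rib 139 [0.0007523  0.00622966 0.03145181]
```

```bash
python3 - <<'E'
from h import *
from bench import ctrl
o=ctrl.get_obs()
ps=np.radians(62);R1=frame([np.sin(ps),-np.cos(ps),0],[0,0,-1])
p,Rc=plan(o,[.4909,.2484,.225],R1,g=0)
plan(o,[.4909,.2484,.167],R1,g=0,p0=p,R0=Rc)
E
```

```text
3
[[0.0,-0.22,0.0,0.0,0.11,0.78,0],[0.0,-0.23,-0.01,0.01,0.1,0.78,0],[-0.01,-0.22,0.0,0.03,0.11,0.78,0]]
2
[[0.0,0.0,0.0,0.0,0.96,0.0,0],[0.0,0.0,0.0,0.0,0.97,0.0,0]]
```

step_arm([
  [0.0,-0.22,0.0,0.0,0.11,0.78,0],
  [0.0,-0.23,0,0.01,0.1,0.78,0],
  [0,-0.22,0.0,0.03,0.11,0.78,0],
  [0,0,0,0,0,0,0],
  [0,0,0,0,0.7,0,0],
  [0,0,0,0,0.7,0,0],
  [0,0,0,0,0.5,0,0],
  [0,0,0,0,0,0,0],
  [0,0,0,0,0,0,0],
])

```text
time_s: 8.65
eef_pos: [0.4909, 0.2489, 0.1682]
eef_rot: [0.687, -0.686, 0.171, -0.171]
wrist_force: [-0.4, 0.9, -2.8]
opening: 0.69
```

```bash
python3 - <<'E'
from h import *
from bench import ctrl
o=ctrl.get_obs();print(o["time_s"],o["eef_pos"].round(4),R(o).round(3).tolist(),o["wrist_force"].round(2),o["torque"].round(3))
p,d=ctrl.camera("scene");cv2.imwrite("pics/s3.png",cv2.resize(p[100:250,290:490],(800,600),interpolation=cv2.INTER_CUBIC))
E
```

```text
8.65 [0.4909 0.2489 0.1682] [[0.883, -0.001, 0.469], [-0.469, 0.001, 0.883], [-0.001, -1.0, 0.001]] [-0.38  0.94 -2.8 ] [ 0.01  -0.009 -0.023]
```

View pics/s3.png

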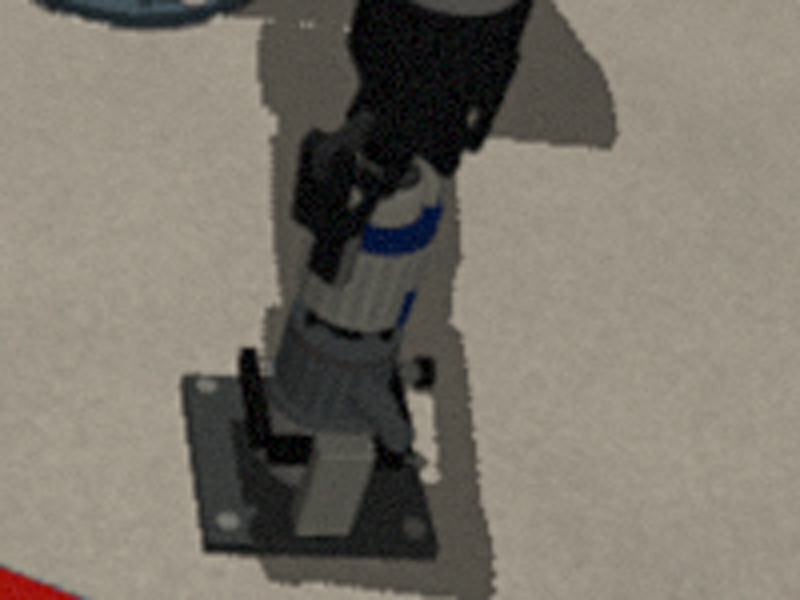

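step_arm([
  [0,0,0,0,0.07,0,0],
  [0,0,0,0,0.07,0,0],
  [0,0,0,0,0.05,0,0],
  [0,0,0,0,0,0,0],
])

```text
time_s: 9.1
eef_pos: [0.491, 0.2495, 0.1625]
eef_rot: [0.687, -0.686, 0.171, -0.17]
wrist_force: [0.1, -0.8, -2.5]
opening: 0.685
```

step_arm([
  [0,0,0,0,0.05,0,0],
  [0,0,0,0,0,0,0],
])

```text
time_s: 9.3
eef_pos: [0.4911, 0.2497, 0.1622]
eef_rot: [0.687, -0.686, 0.171, -0.171]
wrist_force: [-3.8, -0.7, 7.3]
opening: 0.686
```

step_arm([
  [0,0,0,0.02,0,-0.03,0],
  [0,0.5,0,0,0,0,0],
  [0,0.5,0,0,0,0,0],
  [0,0,0,0,0,0,0],
])

```text
time_s: 9.7
eef_pos: [0.4918, 0.2487, 0.1621]
eef_rot: [0.677, -0.675, 0.206, -0.207]
wrist_force: [0.6, 0.5, 5.6]
opening: 0.688
```

step_arm([
  [0,0.5,0,0,0.02,0,0],
  [0,0.5,0,0,0.02,0,0],
  [0,0,0,0,0,0,0],
])

```text
time_s: 10.0
eef_pos: [0.4917, 0.2483, 0.1607]
eef_rot: [0.665, -0.664, 0.241, -0.242]
wrist_force: [0.4, 1.9, -2.5]
opening: 0.688
```

step_arm([
  [0,0.5,0,0,0.04,0,0],
  [0,0.5,0,0,0.04,0,0],
  [0,0,0,0,0.04,0,0],
  [0,0,0,0,0,0,0],
  [0,0,0,0,0,0,0],
])

```text
time_s: 10.5
eef_pos: [0.491, 0.2484, 0.1561]
eef_rot: [0.652, -0.651, 0.276, -0.275]
wrist_force: [-0.7, 0.0, 3.1]
opening: 0.689
```

```bash
python3 - <<'E'
from h import *
from bench import ctrl
o=ctrl.get_obs();T=R(o);print(o["time_s"],o["eef_pos"].round(4),T.round(3).tolist(),np.degrees(np.arctan2(T[1,2],T[0,2])),o["wrist_force"].round(2),o["torque"].round(3),o["q"].round(2))
E
```

```text
10.5 [0.491  0.2484 0.1561] [[0.697, -0.0, 0.717], [-0.717, 0.002, 0.697], [-0.001, -1.0, 0.001]] 44.15298372773674 [-0.68  0.03  3.08] [-0.076  0.015 -0.024] [0.25 0.21 1.74 0.   1.2  1.05]
```

step_arm([
  [0,0,0,0,0.08,0,0],
  [0,0,0,0,0.08,0,0],
  [0,0,0,0,0.08,0,0],
  [0,0,0,0,0.04,0,0],
  [0,0,0,0,0,0,0],
  [0,0,0,0,0,0,0],
])

```text
time_s: 11.1
eef_pos: [0.4911, 0.2485, 0.1484]
eef_rot: [0.652, -0.651, 0.276, -0.276]
wrist_force: [-3.0, -0.8, 9.9]
opening: 0.69
```

step_arm([
  [0,0,0,0,0.02,0,0],
  [0,0.6,0,0,0,0,0],
  [0,0.6,0,0,0,0,0],
  [0,0.6,0,0,0,0,0],
  [0,0.6,0,0,0,0,0],
  [0,0.6,0,0,0,0,0],
  [0,0,0,0,0,0,0],
])

```text
time_s: 11.8
eef_pos: [0.4924, 0.2486, 0.1485]
eef_rot: [0.601, -0.598, 0.374, -0.375]
wrist_force: [0.6, -0.8, 8.6]
opening: 0.687
```

```bash
cat > st.py <<'E'
from h import *
from bench import ctrl
o=ctrl.get_obs();T=R(o);print(o["time_s"],o["eef_pos"].round(4),"psi",np.degrees(np.arctan2(T[1,2],T[0,2])).round(1),T[:,1].round(3),o["wrist_force"].round(2),o["torque"].round(3),o["q"].round(2))
E
python3 st.py
```

```text
11.8 [0.4924 0.2486 0.1485] psi 26.0 [ 0.003  0.002 -1.   ] [ 0.61 -0.85  8.61] [-0.212 -0.021 -0.07 ] [0.25 0.22 1.74 0.   1.18 1.37]
```

step_arm([
  [0,0.6,0,-0.01,0.02,-0.03,0],
  [0,0.6,0,0,0,0,0],
  [0,0.6,0,0,0,0,0],
  [0,0.6,0,0,0,0,0],
  [0,0.6,0,0,0,0,0],
  [0,0.6,0,0,0,0,0],
  [0,0.6,0,0,0,0,0],
  [0,0,0,0,0,0,0],
])

```text
time_s: 12.6
eef_pos: [0.4922, 0.2483, 0.1485]
eef_rot: [0.505, -0.502, 0.496, -0.497]
wrist_force: [1.3, -1.7, 11.3]
opening: 0.694
```

```bash
python3 st.py
```

```text
12.6 [0.4922 0.2483 0.1485] psi 0.8 [ 0.005  0.002 -1.   ] [ 1.3  -1.69 11.31] [-0.445 -0.048 -0.073] [0.25 0.21 1.75 0.   1.18 1.81]
```

step_arm([
  [0,0.7,0,0,0,-0.02,0],
  [0,0.7,0,0,0,0,0],
  [0,0.7,0,0,0,0,0],
  [0,0.7,0,0,0,0,0],
  [0,0.7,0,0,0,0,0],
  [0,0.7,0,0,0,0,0],
  [0,0,0,0,0,0,0],
])

```text
time_s: 13.3
eef_pos: [0.4915, 0.2482, 0.1485]
eef_rot: [-0.385, 0.381, -0.594, 0.595]
wrist_force: [1.1, -1.7, 12.0]
opening: 0.692
```

```bash
python3 st.py
```

```text
13.3 [0.4915 0.2482 0.1485] psi -24.4 [ 0.004  0.002 -1.   ] [ 1.1  -1.74 12.04] [-0.497  0.034 -0.018] [0.25 0.21 1.75 0.   1.18 2.25]
```

step_arm([
  [0,0.5,0,0,0,0,0],
  [0,0.5,0,0,0,0,0],
  [0,0.3,0,0,0,0,0],
  [0,0,0,0,0,0,0],
])

```text
time_s: 13.7
eef_pos: [0.4914, 0.2481, 0.1485]
eef_rot: [-0.344, 0.34, -0.619, 0.619]
wrist_force: [0.1, -1.9, 12.3]
opening: 0.686
```

```bash
python3 st.py
```

```text
13.7 [0.4914 0.2481 0.1485] psi -32.2 [ 0.004  0.002 -1.   ] [ 0.05 -1.92 12.29] [-0.57   0.114  0.03 ] [0.25 0.21 1.75 0.   1.18 2.38]
```

step_arm([
  [0,0.2,0,0,0,0,0],
  [0,0.2,0,0,0,0,0],
  [0,0,0,0,0,0,0],
])

```text
time_s: 14.0
eef_pos: [0.4911, 0.2482, 0.1484]
eef_rot: [-0.331, 0.328, -0.626, 0.626]
wrist_force: [-0.8, -2.0, 13.7]
opening: 0.687
```

```bash
python3 st.py
```

```text
14.0 [0.4911 0.2482 0.1484] psi -34.5 [ 0.003  0.001 -1.   ] [-0.83 -2.05 13.66] [-0.469  0.35   0.254] [0.25 0.21 1.75 0.   1.18 2.42]
```

step_arm([
  [0,0.3,0,0,0,0,0],
  [0,0,0,0,0,0,0],
])

```text
time_s: 14.2
eef_pos: [0.491, 0.2482, 0.1485]
eef_rot: [-0.321, 0.319, -0.63, 0.631]
wrist_force: [-1.6, -3.3, 14.0]
opening: 0.687
```

```bash
python3 st.py
```

```text
14.2 [0.491  0.2482 0.1485] psi -36.2 [ 0.003  0.001 -1.   ] [-1.61 -3.29 14.  ] [-0.573  0.346  1.135] [ 0.25  0.21  1.75 -0.    1.18  2.45]
```

step_arm([
  [0,0,0,0,-0.06,0,0],
  [0,0,0,0,-0.06,0,0],
  [0,0,0,0,-0.05,0,0],
  [0,0,0,0,-0.03,0,0],
  [0,0,0,0,0,0,0],
])

```text
time_s: 14.7
eef_pos: [0.4904, 0.2482, 0.1494]
eef_rot: [0.321, -0.319, 0.631, -0.63]
wrist_force: [14.8, 3.3, -19.6]
opening: 0.691
```

```bash
python3 st.py
```

```text
14.7 [0.4904 0.2482 0.1494] psi -36.2 [ 0.002  0.002 -1.   ] [ 14.85   3.26 -19.64] [ 0.585 -2.401  1.223] [0.25 0.21 1.75 0.   1.18 2.45]
```

step_arm([
  [0,-0.15,0,0,0.05,0,0],
  [0,-0.15,0,0,0.0,0,0],
  [0,0,0,0,0,0,0],
])

```text
time_s: 15.0
eef_pos: [0.4905, 0.2483, 0.1506]
eef_rot: [0.33, -0.328, 0.626, -0.626]
wrist_force: [6.4, -0.4, -0.4]
opening: 0.686
```

```bash
python3 st.py
```

```text
15.0 [0.4905 0.2483 0.1506] psi -34.5 [ 0.002  0.002 -1.   ] [ 6.39 -0.43 -0.41] [ 0.042 -0.997  0.246] [0.25 0.21 1.75 0.   1.18 2.42]
```

step_arm([
  [0,-0.1,0,0,0,0,0],
  [0,0,0,0,0,0,0],
])

```text
time_s: 15.2
eef_pos: [0.4904, 0.2483, 0.1514]
eef_rot: [0.333, -0.331, 0.624, -0.624]
wrist_force: [4.7, -0.7, 3.2]
opening: 0.685
```

```bash
python3 st.py
```

```text
15.2 [0.4904 0.2483 0.1514] psi -33.9 [ 0.002  0.002 -1.   ] [ 4.67 -0.67  3.18] [-0.055 -0.889  0.075] [0.25 0.21 1.75 0.   1.19 2.41]
```

step_arm([
  [0,0,0,0,-0.04,0,0],
  [0,0,0,0,-0.04,0,0],
  [0,0,0,0,0,0,0],
])

```text
time_s: 15.5
eef_pos: [0.4904, 0.2483, 0.1533]
eef_rot: [0.333, -0.331, 0.625, -0.624]
wrist_force: [7.4, 1.2, -0.3]
opening: 0.689
```

```bash
python3 st.py
```

```text
15.5 [0.4904 0.2483 0.1533] psi -34.0 [ 0.002  0.002 -1.   ] [ 7.41  1.21 -0.33] [ 0.063 -1.192  0.171] [0.25 0.21 1.74 0.   1.19 2.41]
```

step_arm([
  [0,0,0,0,0,0,1],
  [0,0,0,0,0,0,1],
  [0,0,0,0,0,0,1],
  [0,0,0,0,0,0,1],
  [0,0,0,0,0,0,1],
  [0,0,0,0,0,0,1],
])

```text
time_s: 16.1
eef_pos: [0.4892, 0.2483, 0.1531]
eef_rot: [0.332, -0.332, 0.625, -0.624]
wrist_force: [-1.2, 0.7, 0.4]
opening: 1.006
```

```bash
python3 st.py; python3 - <<'E'
from h import *
from bench import ctrl
im=[]
for n in ["wrist","scene"]:
  p,d=ctrl.camera(n);np.save(n+"4.npy",d);im.append(p)
cv2.imwrite("pics/m4.png",np.hstack([cv2.resize(im[0],(400,300)),cv2.resize(im[1][100:250,290:490],(400,300),interpolation=cv2.INTER_CUBIC)]))
E
```

```text
16.1 [0.4892 0.2483 0.1531] psi -33.9 [-0.001  0.002 -1.   ] [-1.16  0.67  0.44] [0.007 0.039 0.015] [0.25 0.21 1.74 0.   1.19 2.41]
```

View pics/m4.png

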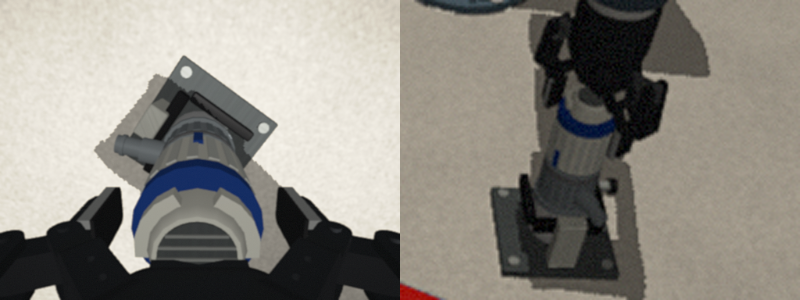

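step_arm([
  [0,0,0,0,-0.3,0,1],
  [0,0,0,0,-0.6,0,1],
  [0,0,0,0,-0.9,0,1],
  [0,0,0,0,-0.9,0,1],
  [0,0,0,0,-0.9,0,1],
  [0,0,0,0,-0.9,-0.9,1],
  [0,0,0,0,-0.5,-0.9,1],
  [0,0,0,0,0,-0.9,1],
  [0,0,0,0,0,0,1],
  [0,0,0,0,0,0,1],
])

```text
time_s: 17.2
eef_pos: [0.4221, 0.2935, 0.304]
eef_rot: [0.333, -0.332, 0.624, -0.624]
wrist_force: [0.5, 0.8, -0.7]
opening: 1.0
```

```bash
python3 st.py; python3 - <<'E'
from h import *
from bench import ctrl
im={}
for n in ["wrist","scene","top"]:
  c=ctrl.get_calibration(n);p,d=ctrl.camera(n);np.save(n+"5.npy",d);im[n]=p;P,u,v=cloud(d,c)
  r=np.hypot(P[:,0]-.491,P[:,1]-.2485);k=(r<.04)&(P[:,2]>.1)&(P[:,2]<.225);Q=P[k]
  print(n,"top z",np.percentile(Q[:,2],99).round(4), end=" ")
  B=p[v,u].astype(int)[k];bl=(B[:,0]>B[:,2]+35)&(Q[:,2]>.16);print("band z max",np.percentile(Q[bl,2],[90,99]).round(4),len(Q[bl]))
  for lo,hi in[(.208,.216),(.188,.195)]:
    q=Q[(Q[:,2]>lo)&(Q[:,2]<hi)]
    if len(q)>5: print("  ",lo,len(q),np.median(q[:,2]).round(4),cv2.minEnclosingCircle(q[:,:2].astype(np.float32)))
  for lo,hi in [(.135,.155),(.165,.185)]:
    q=Q[(Q[:,2]>lo)&(Q[:,2]<hi)]
    if len(q)>20:
      f=least_squares(lambda s:np.hypot(q[:,0]-s[0],q[:,1]-s[1])-.03,[.491,.2485],loss="soft_l1",f_scale=.001);print("  side",lo,len(q),f.x.round(4))
  rb=bl&(Q[:,2]<.165)
  k2=(B[:,0]>B[:,2]+35)&(Q[:,2]<.172);print("  rib",k2.sum(),(np.degrees(np.arctan2(*(np.median(Q[k2],0)[:2]-[.491,.2485])[::-1])) if k2.sum() else None),np.percentile(Q[k2,2],[2,98]) if k2.sum() else "")
f=lambda im,r0,r1,c0,c1,w,h:cv2.resize(im[r0:r1,c0:c1],(w,h),interpolation=cv2.INTER_CUBIC)
cv2.imwrite("pics/m5.png",np.vstack([np.hstack([cv2.resize(im["wrist"],(400,300)),f(im["scene"],100,250,290,490,400,300)]),np.hstack([cv2.resize(im["scene"],(400,300)),cv2.resize(im["top"],(400,300))])]))
E
```

```text
17.2 [0.4221 0.2935 0.304 ] psi -33.9 [ 0.001  0.002 -1.   ] [ 0.47  0.75 -0.74] [ 0.04  -0.015  0.022] [ 0.38 -0.01  1.67  0.    1.49  2.54]
wrist top z 0.2142 band z max [0.1935 0.207 ] 1640
   0.208 2727 0.2123 ((0.4903233051300049, 0.24919046461582184), 0.025189049541950226)
   0.188 1643 0.1924 ((0.4901832938194275, 0.24926316738128662), 0.03033451735973358)
  rib 0 None 
scene top z 0.2137 band z max [0.193  0.2004] 209
   0.208 201 0.2118 ((0.49239543080329895, 0.2487877458333969), 0.024621151387691498)
   0.188 213 0.1917 ((0.49217596650123596, 0.2488182932138443), 0.03105345368385315)
  side 0.135 217 [0.4909 0.2487]
  side 0.165 230 [0.4904 0.2489]
  rib 8 -31.104946778800056 [0.13581915 0.15204411]
top top z 0.2167 band z max [0.1964 0.2084] 171
   0.208 237 0.2123 ((0.48889970779418945, 0.2469557821750641), 0.025330061092972755)
   0.188 149 0.1929 ((0.4893089532852173, 0.24752549827098846), 0.030451074242591858)
  side 0.135 38 [0.4895 0.2475]
  side 0.165 51 [0.4892 0.2476]
  rib 1 -41.56909517872514 [0.15427614 0.15427614]
```

View pics/m5.png

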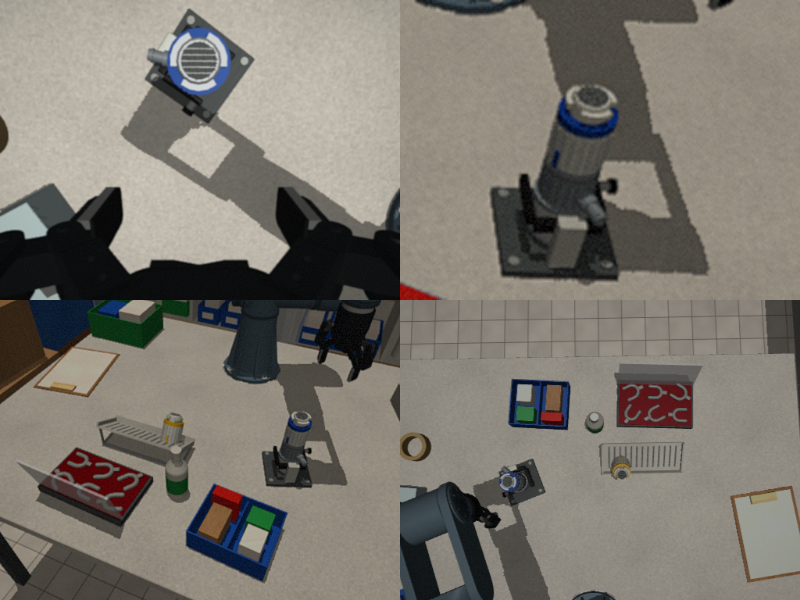

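```bash
python3 -c "
from bench import ctrl
print(ctrl.hand_in(),ctrl.get_obs()['time_s'])"
```

```text
the job is handed in; nothing more can be done
the job is handed in; nothing more can be done
```

The blue-banded stage is locked on the trap column and standing upright. I handed the job in at about 17.4 s of the 51 s allowed.

- **Fitting:** I set the stage on the lugs and turned it clockwise until the tabs dropped in. I then pressed it fully down (about 12 N from the seal) and turned it about 78 degrees to the stop, where the torque rose to 1.1 N m.
- **Jam on the first lift:** While I was still turning hard against the stop, the stage rose only 1 mm with 20 N of upward pull. I eased the turn back about 2 degrees and it rose to its catch height. I then opened the gripper and backed off.
- **Last checks:** After release, the top of the stage was at 0.212 m, which puts the rim 5 mm above the shoulder, as it should be when locked. The side measured upright to within about 1 mm. The blue rib was at about -31 degrees in the scene picture, where the stop should leave it (about -34). The top camera caught only one rib pixel, too few to use.
- **Camera disagreement:** The scene and top cameras differed by 2 to 3 mm on the column's position, so I used the wrist camera's reading.
- **Other items:** The yellow-banded stage, bottle, bin and case look unmoved in the last pictures. I judged that by eye and did not measure them again.

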